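# Put the piled-up battery packs on charge, each in its own charger

### The job

The four battery packs of the loan kit were left in a pile on the desk; put them on charge. Working from the top of the pile down, move each pack into the charger of its own colour and size, its contact end (black cap with brass contacts) at the charger's contact ledge, so that it lies flat and fully down in the pocket. Do not tip any pack over on the way, and let go of everything when all four are in.

Things in the scene. Friction and masses are not known exactly. Their poses are not given: they have to be found in the camera images.
- pack_green_center (a point): Battery pack, green upper and black lower shell, 98 x 62 x 30 mm along its x, y, z; the bottom one of the pile at the start. Point: its centre, 15 mm above its underside. The +x end is the contact end (black cap, brass contacts); there the last 14 mm of the underside are cut away, 9.5 mm high, to clear the charger's ledge. Flat parallel flanks: grasp across the width at mid length.
- pack_blue_center (a point): Battery pack, blue upper and black lower shell, 84 x 52 x 30 mm along its x, y, z; second from the bottom at the start. Point: its centre, 15 mm above its underside. The +x end is the contact end (black cap, brass contacts); there the last 14 mm of the underside are cut away, 9.5 mm high, to clear the charger's ledge. Flat parallel flanks: grasp across the width at mid length.
- pack_white_center (a point): Battery pack, white upper and black lower shell, 70 x 42 x 30 mm along its x, y, z; third from the bottom at the start. Point: its centre, 15 mm above its underside. The +x end is the contact end (black cap, brass contacts); there the last 14 mm of the underside are cut away, 9.5 mm high, to clear the charger's ledge. Flat parallel flanks: grasp across the width at mid length.
- pack_orange_center (a point): Battery pack, orange upper and black lower shell, 56 x 32 x 30 mm along its x, y, z; the top one of the pile at the start. Point: its centre, 15 mm above its underside. The +x end is the contact end (black cap, brass contacts); there the last 14 mm of the underside are cut away, 9.5 mm high, to clear the charger's ledge. Flat parallel flanks: grasp across the width at mid length.
- charger_green_seat (a point): Fixed black charger with green bed and strip. Point: centre of the seated green pack, 25 mm above the desk (bed 10 mm); axes as the seated pack's, +x to the contact ledge (8 mm above bed) and head (13 mm). Pocket 103 x 67 mm at the bed, rims 9 mm high flaring 6 mm out, open to bed level along the middle 50 mm of both long sides. A reversed pack rides on the ledge, not flat.
- charger_blue_seat (a point): Fixed black charger with blue bed and strip. Point: centre of the seated blue pack, 25 mm above the desk (bed 10 mm); axes as the seated pack's, +x to the contact ledge (8 mm above bed) and head (13 mm). Pocket 89 x 57 mm at the bed, rims 9 mm high flaring 6 mm out, open to bed level along the middle 36 mm of both long sides. A reversed pack rides on the ledge, not flat.
- charger_white_seat (a point): Fixed black charger with white bed and strip. Point: centre of the seated white pack, 25 mm above the desk (bed 10 mm); axes as the seated pack's, +x to the contact ledge (8 mm above bed) and head (13 mm). Pocket 75 x 47 mm at the bed, rims 9 mm high flaring 6 mm out, open to bed level along the middle 36 mm of both long sides. A reversed pack rides on the ledge, not flat.
- charger_orange_seat (a point): Fixed black charger with orange bed and strip. Point: centre of the seated orange pack, 25 mm above the desk (bed 10 mm); axes as the seated pack's, +x to the contact ledge (8 mm above bed) and head (13 mm). Pocket 61 x 37 mm at the bed, rims 9 mm high flaring 6 mm out, open to bed level along the middle 36 mm of both long sides. A reversed pack rides on the ledge, not flat.
- monitor_corner (a point): Lower outer corner of the monitor's fixed panel, 107 mm above the desk, at the height where the hand works. From here the panel (30 mm thick) rises to 0.47 m above the desk and runs 0.78 m away along world direction x 0.53, y 0.85. It stands between the places on its two sides: swing arm and hand round it on the robot's side, drawn in well short of this corner's distance.

How it is judged:
By the outcome, as a careful person would: the job done as asked, in the order asked, and still so for the second after the job is handed in, with the robot touching nothing.
It also fails if it takes over 128 s, if anything falls off the work surface, if the arm or the gripper's body presses on something with over 40 N, if the wrist force passes 120 N, or if a joint passes its speed limit or range.

### The arm

A 6-joint arm with a two-finger parallel gripper is mounted at the origin on a cart in front of the work surface, level with it; the furniture and walls round the work are solid. World frame = base frame: x ahead of the robot, y to its left, z up, the work surface at z = 0. Lengths are in m, angles in rad, forces in N, time in s.
With the tool pointing down it reaches from about 0.25 to 0.775 m from the base axis. Payload 4 kg.
Tool frame: the origin (TCP) lies at the centre of the arm's flange, where the gripper is bolted on; the fingertips stand 199 mm ahead of it and the grasp point (between the pads) lies 180 mm ahead of it (robot.tcp_to_tips is the distance from the TCP to the fingertips, in m); z points along the fingers, y is the line along which they close (so a half turn about z gives the same grasp; the last joint's range is limited). The gripper opens to 94 mm and grips with 3 to 60 N. Pads are 16 mm wide; open, the fingers measure 119 mm over their backs; the gripper's body (75 mm by 177 mm) begins 78 mm behind the grasp point.
Start: joints at [1.124, 0.087, 1.371, -0, 1.684, -0.103], TCP at [0.185, 0.518, 0.405] pointing down, gripper open.
Joint ranges: [-3.1, 3.1], [-0.76, 2.03], [0.27, 2.55], [-1.08, 4.22], [0.17, 2.65], [-2.57, 2.57]. Speed limits (rad/s): [2.79, 2.79, 3.14, 3.14, 3.14, 3.14].

### API

Orientations are given as [roll, pitch, yaw] about the fixed x, y, z axes, in that order (R = Rz(yaw) Ry(pitch) Rx(roll)).
In Python, from bench import telemetry, snapshot, ticket, robot gives the robot as it stands.
- The arm moves only by the tool apply_moves, never from a script. Its argument "moves" is a list that holds one entry, the list of rows, each a list of 5 numbers: the shift along the tool's x, y, z in units of 50 mm (1.0 is 50 mm), then the turn about the tool's z in units of 10 degrees (1.0 is 10 degrees), then the closure, from 0 (fully open) to 1 (shut). A call has 1 to 10 rows; each row is the pose to reach, as a shift and turn from the pose commanded when the call began, along the tool's axes at that moment; what a row does not reach only later rows make up. A row lasts 1/8 s, in which the tool goes at most 62.5 mm and 10.7 degrees, less where a joint would pass 70% of its speed; a pose out of reach is approached as far as the arm can. A call with a gripper value outside its range is refused whole. The fingers move at their own pace and stop on an object; the grip force is fixed at half the most. Time passes only in rows, so rows that repeat a pose let the fingers close. It gives the time, the measured TCP pose, the force, the opening and the grip force at its end, in the units of the state.
- telemetry.get_obs(): the state, without advancing time (a new reading comes with each control period).
- snapshot(name): name is "scene" or "top"; returns a dict with "image" (400x640x3 uint8, red, green, blue), "fovy" (degrees; the focal length in pixels is half the picture's height over the tangent of half this angle, whatever the lens; pixels are square), "cx", "cy" (the principal point, pixels), "D" ([k1, k2, p1, p2, k3] as OpenCV has them; the pictures are not rectified), "R" (3x3) and "t" (3): a world point X has camera coordinates R X + t. Camera axes: x right, y down, z forward; pixel columns grow to the right and rows downward; lengths in m; the calibration is good to about 2 mm. A picture is of the moment at which its call begins. There is no depth.
- ticket.close_job(): hands the job in; it is judged then, once.
The state is a dict: "time": time; "joint_positions": joint angles; "qvel": joint speeds; "joint_torque": joint torques, N m; "tool_pos": TCP position; "ee_rot": TCP orientation; "wrist_force": force on the tool from outside, world axes, zero at the start; "wrist_torque": the same for the moment, N m; "width": finger opening in m; "finger_force": force on a finger pad.
Only numpy, scipy, OpenCV 4.12 (cv2) and the standard library are available. Lean on these libraries where they do the work, as an engineer would, in place of code of your own. Each camera call takes 0.05 s, during which the arm holds its last target. There are 200 camera calls.

## Working session

There is one attempt and no reset: what is moved stays moved. The work goes in short steps, Python scripts to look and compute and a tool call to move; the robot and the scene stay as the last step left them, time stands still between calls to the robot, and variables do not carry over. Pictures are saved under pics/ and viewed, at most 14 in all, crops included, and the job is handed in when it is done.

Besides the shell and the picture viewer there is one more tool, called after ">>>" as name(argument=value, ...), one argument or row to a line, values as JSON. apply_moves: Moves the arm, as the interface text tells. Its arguments: {"type":"object","properties":{"moves":{"type":"array","items":{"type":"array","items":{"type":"array","items":{"type":"number"}}}}},"required":["moves"]}

```bash
ls; mkdir -p pics; cat > h.py <<'E'
import numpy as np,cv2
from bench import telemetry,snapshot,ticket,robot
def K(s):
    f=200/np.tan(np.radians(s['fovy'])/2); return np.array([[f,0,s['cx']],[0,f,s['cy']],[0,0,1.]])
def ray(s,p,z):
    p=np.array(p,float).reshape(-1,1,2); n=cv2.undistortPoints(p,K(s),np.array(s['D'],float)).reshape(-1,2)
    R=np.array(s['R']);t=np.array(s['t']);c=-R.T@t
    d=np.c_[n,np.ones(len(n))]@R
    return c+d*((z-c[2])/d[:,2])[:,None]
def proj(s,X):
    R=np.array(s['R']);return cv2.projectPoints(np.array(X,float).reshape(-1,3),cv2.Rodrigues(R)[0],np.array(s['t'],float),K(s),np.array(s['D'],float))[0].reshape(-1,2)
def save(s,n): cv2.imwrite('pics/'+n,s['image'][:,:,::-1])
E
python3 - <<'E'
from h import *
print(telemetry.get_obs())
for n in('scene','top'):
    s=snapshot(n);save(s,n+'0.png');R=np.array(s['R']);print(n,s['fovy'],s['D'],-R.T@s['t'],R[2])
E
```

```text
pics
{'time': 0.0, 'joint_positions': array([ 1.12386538e+00,  8.79513061e-02,  1.37225906e+00,  4.85775328e-06,
        1.68359942e+00, -1.03104767e-01]), 'qvel': array([-1.65109509e-03,  9.43887358e-05,  1.20391970e-03, -1.24583825e-03,
       -9.03063041e-04,  5.21667134e-04]), 'joint_torque': array([ 4.17480060e-04, -3.40174413e+01, -3.02433729e+01,  7.17628794e-02,
        3.28706007e-02, -1.60812201e-04]), 'tool_pos': array([0.18535647, 0.51770268, 0.40350328]), 'ee_rot': array([-3.13938779e+00, -2.32994176e-04,  2.79776676e+00]), 'wrist_force': array([ 0.19009165,  0.22931595, -0.64866877]), 'wrist_torque': array([0.03477742, 0.0020064 , 0.01880366]), 'finger_force': 0.0, 'width': 0.09385347444134982}
scene 44.06006551956456 [-0.12950484  0.          0.          0.          0.        ] [0.02144106 0.92954469 0.96390504] [ 0.36195265 -0.66332092 -0.65497759]
top 48.46153896466975 [-0.10057993  0.          0.          0.          0.        ] [0.29624144 0.02393809 1.30055138] [ 0.18462495  0.01864157 -0.98263224]
```

View pics/scene0.png

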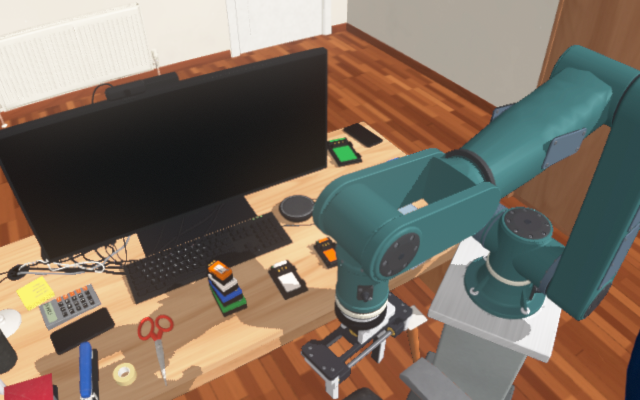

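View pics/top0.png

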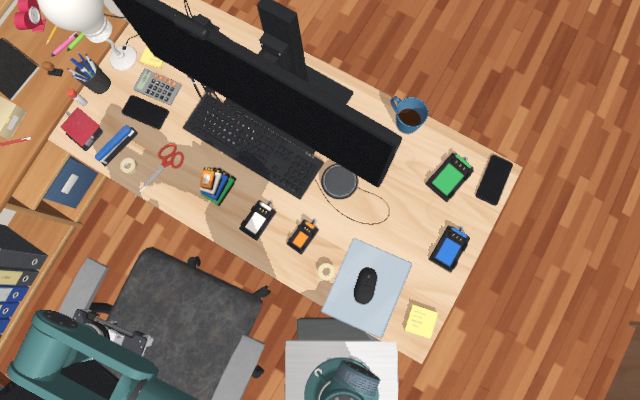

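The scene view shows the pile at about (225,285), with the white charger at (288,280), orange at (326,252) and green at (345,152). The top view shows the pile at (215,186) and the chargers at white (257,219), orange (302,235), green (450,176) and blue (449,248). Next I'll zoom in.

```bash
python3 - <<'E'
from h import *
a=snapshot('top');b=snapshot('scene')
for i in range(1):
    A=a['image'];B=b['image']
c=lambda I,x,y,w,h,k:cv2.resize(I[y:y+h,x:x+w],None,fx=k,fy=k,interpolation=cv2.INTER_CUBIC)
top=np.hstack([c(A,190,155,60,50,6.6),c(B,196,250,60,66,5)[:330]if 0 else c(B,196,252,60,66,5)])if 0 else None
p1=cv2.resize(A[160:210,190:240],(400,300) if 0 else (300,300),interpolation=cv2.INTER_CUBIC)
p2=cv2.resize(B[255:315,200:250],(250,300),interpolation=cv2.INTER_CUBIC)
p3=cv2.resize(A[195:255,235:325],(450,300),interpolation=cv2.INTER_CUBIC)
p4=cv2.resize(A[145:275,415:515],(230,300),interpolation=cv2.INTER_CUBIC)
im=np.vstack([np.hstack([p1,p2,np.zeros((300,130,3),np.uint8)]),np.hstack([p3,p4])])
cv2.imwrite('pics/crop0.png',im[:,:,::-1])
print(ray(a,[[215,186],[257,219],[302,235],[449,176],[449,248],[400,140],[397,178],[330,52],[420,290]],0.01).round(3))
hsv=cv2.cvtColor(A,cv2.COLOR_RGB2HSV)
for n,lo,hi,box in(('green',(45,100,60),(75,255,255),(415,145,480,205)),('blue',(100,120,80),(125,255,255),(425,220,475,275)),('orange',(5,190,150),(20,255,255),(282,212,322,258)),('white',(0,0,170),(180,60,255),(238,196,278,242))):
    x0,y0,x1,y1=box;m=cv2.inRange(hsv[y0:y1,x0:x1],lo,hi)
    n_,l,st,ce=cv2.connectedComponentsWithStats(m)
    for i in range(1,n_):
        if st[i,4]>8:
            pts=np.argwhere(l==i)[:,::-1]+[x0,y0]
            P=ray(a,pts,0.01)[:,:2];r=cv2.minAreaRect(P.astype(np.float32))
            print(n,st[i,4],pts.mean(0).round(1),P.mean(0).round(4),np.round(r[0],4),np.round(r[1],4),round(r[2],1))
E
```

```text
[[ 0.601  0.378  0.01 ]
 [ 0.5    0.247  0.01 ]
 [ 0.452  0.113  0.01 ]
 [ 0.628 -0.326  0.01 ]
 [ 0.412 -0.315  0.01 ]
 [ 0.741 -0.183  0.01 ]
 [ 0.622 -0.169  0.01 ]
 [ 1.04   0.029  0.01 ]
 [ 0.292 -0.226  0.01 ]]
green 58 [462.6 160.8] [ 0.6754 -0.3708] [ 0.6754 -0.3712] [0.0574 0.0099] 47.9
green 557 [447.5 178.8] [ 0.6192 -0.3215] [ 0.6191 -0.3218] [0.0617 0.0855] 47.7
blue 56 [459.3 232.5] [ 0.4571 -0.3478] [ 0.4573 -0.3481] [0.0469 0.0112] 57.0
blue 425 [447.8 251.4] [ 0.4018 -0.311 ] [ 0.4019 -0.311 ] [0.0512 0.0713] 58.4
white 11 [270.9 200.7] [0.5545 0.2069] [0.5549 0.2072] [0.0157 0.0071] 53.0
white 42 [265.5 206. ] [0.5388 0.2227] [0.539  0.2231] [0.0353 0.0099] 56.3
white 238 [255.3 222.2] [0.49   0.2519] [0.4898 0.252 ] [0.0383 0.0546] 56.5
```

View pics/crop0.png

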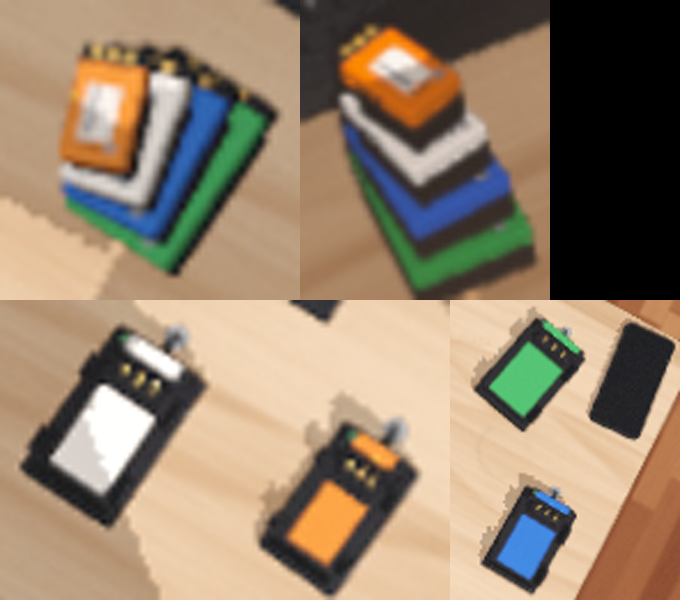

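```bash
cat >> h.py <<'E'
def zoom(s,x,y,w,h,k):
    I=cv2.resize(s['image'][y:y+h,x:x+w],None,fx=k,fy=k,interpolation=cv2.INTER_CUBIC)
    for i in range(0,w,5): cv2.line(I,(i*k+k//2,0),(i*k+k//2,12 if (x+i)%10==0 else 5),(255,0,255),1); (x+i)%10==0 and cv2.putText(I,str(x+i),(i*k,24),0,.4,(255,0,255),1)
    for i in range(0,h,5): cv2.line(I,(0,i*k+k//2),(12 if (y+i)%10==0 else 5,i*k+k//2),(255,0,255),1); (y+i)%10==0 and cv2.putText(I,str(y+i),(14,i*k+8),0,.4,(255,0,255),1)
    return I
def out(n,I): cv2.imwrite('pics/'+n,I[:,:,::-1])
E
python3 - <<'E'
from h import *
a=snapshot('top');b=snapshot('scene');A=a['image']
I=np.zeros((600,800,3),np.uint8)
p=zoom(a,195,160,45,48,9);q=zoom(b,200,255,47,60,8)
I[:p.shape[0],:p.shape[1]]=p;I[:q.shape[0],410:410+q.shape[1]]=q
out('pile.png',I)
print('monitor corner guess',ray(a,[[385,183],[397,146]],0.107).round(3), 'pix seen')
hsv=cv2.cvtColor(A,cv2.COLOR_RGB2HSV)
print(A[238,300],hsv[238,300])
for n,lo,hi,box in(('green',(45,100,60),(75,255,255),(415,145,480,205)),('blue',(100,120,80),(125,255,255),(425,220,475,275)),('orange',(5,120,120),(24,255,255),(282,212,322,258)),('white',(0,0,105),(180,75,255),(238,196,278,242))):
    x0,y0,x1,y1=box;m=cv2.inRange(hsv[y0:y1,x0:x1],lo,hi)
    n_,l,st,ce=cv2.connectedComponentsWithStats(m,connectivity=4)
    for i in range(1,n_):
        if st[i,4]>25 and not st[i,0]==0:
            pts=np.argwhere(l==i)[:,::-1]+[x0,y0]
            for z in (.01,.023):
              P=ray(a,pts,z)[:,:2];r=cv2.minAreaRect(P.astype(np.float32))
              w,v=np.linalg.eigh(np.cov(P.T));print(n,z,st[i],pts.mean(0).round(1),P.mean(0).round(4),np.round(r[1],4),round(r[2],1),np.sqrt(12*w).round(4),round(np.degrees(np.arctan2(v[1,1],v[0,1])),1))
E
```

```text
monitor corner guess [[ 0.584 -0.121  0.107]
 [ 0.69  -0.158  0.107]] pix seen
[252 164  70] [ 15 184 252]
green 0.01 [40  9 16 14 58] [462.6 160.8] [ 0.6754 -0.3708] [0.0574 0.0099] 47.9 [0.0098 0.0568] 47.7
green 0.023 [40  9 16 14 58] [462.6 160.8] [ 0.6716 -0.3668] [0.0568 0.0098] 47.9 [0.0097 0.0562] 47.7
green 0.01 [ 17  18  32  33 558] [447.5 178.8] [ 0.6194 -0.3215] [0.0612 0.0857] 47.8 [0.0611 0.0854] 139.1
green 0.023 [ 17  18  32  33 558] [447.5 178.8] [ 0.6161 -0.318 ] [0.0606 0.0848] 47.8 [0.0604 0.0845] 139.1
blue 0.01 [27  8 15 10 57] [459.3 232.5] [ 0.4569 -0.3479] [0.0469 0.0112] 57.0 [0.0107 0.0468] 58.8
blue 0.023 [27  8 15 10 57] [459.3 232.5] [ 0.4553 -0.3442] [0.0464 0.0111] 57.0 [0.0106 0.0464] 58.8
blue 0.01 [ 10  18  26  28 425] [447.8 251.4] [ 0.4018 -0.311 ] [0.0512 0.0713] 58.4 [0.0511 0.071 ] 147.9
blue 0.023 [ 10  18  26  28 425] [447.8 251.4] [ 0.4008 -0.3077] [0.0506 0.0706] 58.4 [0.0506 0.0703] 147.9
orange 0.01 [23  9 10  8 40] [309.7 224.9] [0.4817 0.0911] [0.0272 0.0125] 45.2 [0.012  0.0289] 56.2
orange 0.023 [23  9 10  8 40] [309.7 224.9] [0.4798 
[... 404 characters left out ...]
[268.4 201.7] [0.5492 0.2125] [0.0724 0.0449] 89.7 [0.0406 0.0638] 70.0
white 0.01 [  7  16  21  22 263] [255.2 222.3] [0.4899 0.252 ] [0.0411 0.0566] 57.3 [0.041  0.0566] 146.8
white 0.023 [  7  16  21  22 263] [255.2 222.3] [0.488  0.2497] [0.0407 0.056 ] 57.3 [0.0406 0.056 ] 146.8
white 0.01 [32 20  8  9 45] [274.4 219.6] [0.4978 0.1953] [0.024  0.0206] 66.7 [0.0199 0.0223] -144.6
white 0.023 [32 20  8  9 45] [274.4 219.6] [0.4958 0.1936] [0.0237 0.0204] 66.7 [0.0197 0.0221] -144.6
white 0.01 [ 22  33  18  13 163] [268.6 236. ] [0.449  0.2116] [0.0505 0.0354] 90.0 [0.0327 0.0487] 81.1
white 0.023 [ 22  33  18  13 163] [268.6 236. ] [0.4475 0.2097] [0.05   0.0351] 90.0 [0.0323 0.0482] 81.1
```

View pics/pile.png

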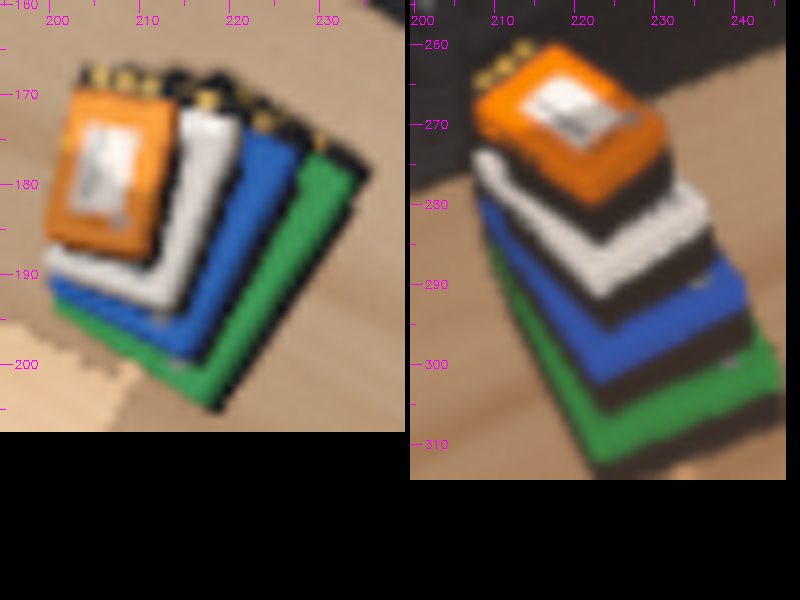

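```bash
python3 - <<'E'
from h import *
a=snapshot('top');b=snapshot('scene')
print('top cap corners TL,TR, orange BL,BR, label', ray(a,[[202.8,167],[213.7,168.3],[200,186],[210.5,188],[206.2,179.3]],.12).round(4))
print('scene L,Top(cap far),R,label',ray(b,[[207,266],[216.5,259.5],[231.5,270],[220,267.5]],.12).round(4))
print(ray(b,[[220,267.5]],.12))
print('corner candidates', proj(a,[[.584,-.121,.107]]),proj(b,[[.584,-.121,.107]]))
I=np.zeros((600,800,3),np.uint8)
p=zoom(a,365,150,40,45,9);q=zoom(b,290,120,55,80,7)
I[:p.shape[0],:p.shape[1]]=p;I[:q.shape[0],400:400+q.shape[1]]=q
out('mon.png',I)
E
```

```text
top cap corners TL,TR, orange BL,BR, label [[0.6294 0.3847 0.12  ]
 [0.6253 0.3536 0.12  ]
 [0.575  0.3897 0.12  ]
 [0.5691 0.3598 0.12  ]
 [0.594  0.3732 0.12  ]]
scene L,Top(cap far),R,label [[0.6229 0.3835 0.12  ]
 [0.616  0.3563 0.12  ]
 [0.5654 0.3659 0.12  ]
 [0.5934 0.3726 0.12  ]]
[[0.59338782 0.37256042 0.12      ]]
corner candidates [[384.93265172 182.83857369]] [[324.95990755 162.21163404]]
```

View pics/mon.png

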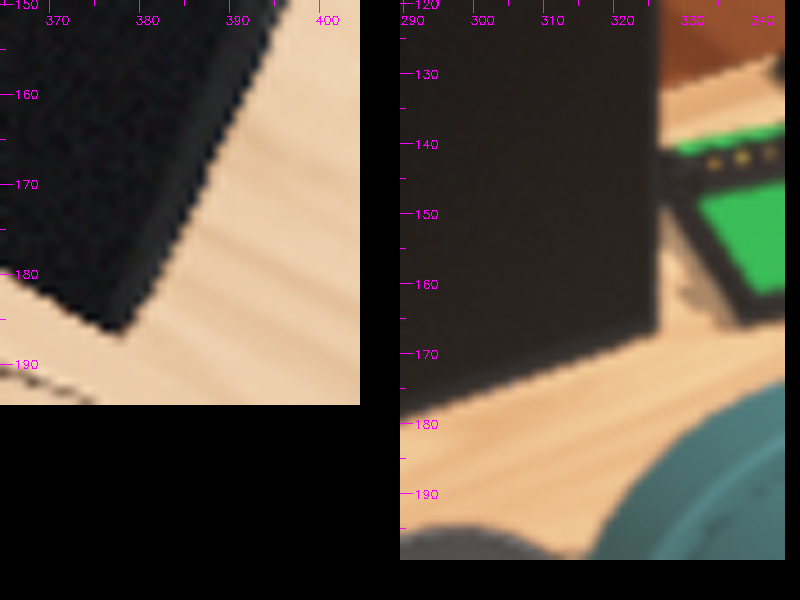

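The monitor's lower corner is at scene (325,167) and top (377,187), which puts it at about (0.57,-0.10). I'll swing past it at r≤0.42. The orange pack is at about (0.595,0.373), yaw -8°.

```bash
cat >> h.py <<'E'
from scipy.spatial.transform import Rotation as Ro
def go(x,y,zg,packyaw,label=''):
    """units from the pose now to grasp point (x,y,zg), tool yaw = packyaw+180 deg"""
    o=telemetry.get_obs();R=Ro.from_euler('xyz',o['ee_rot']).as_matrix()
    d=np.array([x,y,zg+.18])-o['tool_pos'];u=R.T@d/.05
    w=(packyaw+180-np.degrees(o['ee_rot'][2])+180)%360-180
    print(label,'units',u.round(3),'turn',round(-w/10,3),'rows>=',np.ceil(max(np.linalg.norm(d)/.0625,abs(w)/10.7)))
def st():
    o=telemetry.get_obs();print('t',round(o['time'],2),'grasp',(o['tool_pos']-[0,0,.18]).round(4),'rpy',np.degrees(o['ee_rot']).round(2),'w',round(o['width'],4),'ff',round(o['finger_force'],1),'F',o['wrist_force'].round(1),'j',o['joint_positions'].round(2))
E
python3 - <<'E'
from h import *
st();go(.595,.373,.16,-8,'above');go(.595,.373,.112,-8)
a=snapshot('top');b=snapshot('scene');print(ray(a,[[377,187]],.107),ray(b,[[325.5,167]],.107))
E
```

```text
t 0.4 grasp [0.1854 0.5178 0.2246] rpy [-179.99   -0.    160.3 ] w 0.0939 ff 0.0 F [ 0.5 -0.4  0.5] j [ 1.12  0.09  1.37  0.    1.68 -0.1 ]
above units [-8.689  0.035  1.291] turn -1.17 rows>= 8.0
 units [-8.689  0.035  2.251] turn -1.17 rows>= 8.0
[[ 0.57231279 -0.09881544  0.107     ]] [[ 0.57130077 -0.10066202  0.107     ]]
```

>>> apply_moves(
  moves=[
    [[-1.2,0,0,-0.2,0],[-2.4,0,0,-0.4,0],[-3.6,0,0,-0.6,0],[-4.8,0,0,-0.8,0],[-6.0,0.02,0,-1.0,0],[-7.2,0.03,0,-1.17,0],[-8.2,0.03,0.3,-1.17,0],[-8.69,0.03,0.7,-1.17,0],[-8.69,0.03,1.29,-1.17,0],[-8.69,0.03,1.29,-1.17,0]],
  ],
)

```text
time: 1.75
tool_pos: [0.595, 0.3722, 0.3362]
ee_rot: [-3.137, -0.006, 3.001]
wrist_force: [-0.8, 0.9, 0.3]
width: 0.0944
finger_force: 0.0
```

```bash
python3 - <<'E'
from h import *
st();go(.595,.373,.112,-8)
E
```

```text
t 1.75 grasp [0.595  0.3722 0.1562] rpy [-179.76   -0.35  171.96] w 0.0944 ff 0.0 F [-0.8  0.9  0.3] j [ 0.48  0.45  1.06  0.    1.64 -0.95]
 units [-0.004  0.019  0.883] turn -0.004 rows>= 1.0
```

>>> apply_moves(
  moves=[
    [[0,0.02,0.4,0,0],[0,0.02,0.82,0,0],[0,0.02,0.85,0,0.5],[0,0.02,0.85,0,0.8],[0,0.02,0.85,0,1],[0,0.02,0.85,0,1],[0,0.02,0.85,0,1],[0,0.02,0.85,0,1]],
  ],
)

```text
time: 2.75
tool_pos: [0.5952, 0.3737, 0.2978]
ee_rot: [3.141, 0.0, 3.002]
wrist_force: [-0.2, 1.0, -0.2]
width: 0.0374
finger_force: 0.0
```

```bash
python3 - <<'E'
from h import *
st()
E
```

```text
t 2.75 grasp [0.5952 0.3737 0.1178] rpy [1.7999e+02 1.0000e-02 1.7200e+02] w 0.0374 ff 0.0 F [-0.2  1.  -0.2] j [ 0.48  0.47  1.11  0.    1.56 -0.95]
```

>>> apply_moves(
  moves=[
    [[0,0,0.1,0,0.6],[0,0,0.1,0,1],[0,0,0.1,0,1],[0,0,0.1,0,1],[0,0,0.1,0,1],[0,0,0.1,0,1]],
  ],
)

```text
time: 3.5
tool_pos: [0.5951, 0.3738, 0.2927]
ee_rot: [3.141, 0.0, 3.002]
wrist_force: [0.1, -0.6, -1.0]
width: 0.0317
finger_force: 29.8
```

```bash
python3 - <<'E'
from h import *
st()
E
```

```text
t 3.5 grasp [0.5951 0.3738 0.1127] rpy [179.99   0.   172.  ] w 0.0317 ff 29.8 F [ 0.1 -0.6 -1. ] j [ 0.48  0.47  1.12  0.    1.55 -0.95]
```

>>> apply_moves(
  moves=[
    [[0,0,-0.4,0,1],[0,0,-0.9,0,1],[0,0,-1.4,0,1],[0,0,-1.8,0,1],[0,0,-2.0,0,1],[0,0,-2.0,0,1],[0,0,-2.0,0,1]],
  ],
)

```text
time: 4.38
tool_pos: [0.5951, 0.3737, 0.3916]
ee_rot: [-3.141, -0.001, 3.002]
wrist_force: [0.3, 0.0, -1.6]
width: 0.0314
finger_force: 29.8
```

```bash
python3 - <<'E'
from h import *
st()
go(.4454,.1154,.13,-35.8,'above orange')
a=snapshot('top');b=snapshot('scene')
I=np.zeros((600,800,3),np.uint8)
p=zoom(a,180,135,65,75,6);q=zoom(b,190,200,65,95,6)
I[:p.shape[0],:p.shape[1]]=p;I[:q.shape[0],400:400+q.shape[1]]=q
out('o1.png',I)
E
```

```text
t 4.38 grasp [0.5951 0.3737 0.2116] rpy [-1.7994e+02 -8.0000e-02  1.7200e+02] w 0.0314 ff 29.8 F [ 0.3  0.  -1.6] j [ 0.48  0.44  0.96  0.    1.74 -0.95]
above orange units [ 2.243 -5.531  1.641] turn 2.78 rows>= 5.0
```

View pics/o1.png

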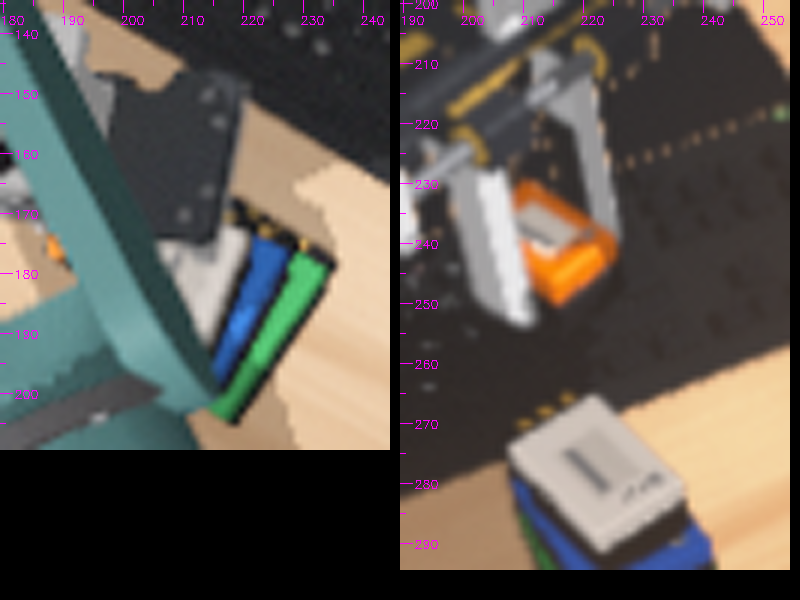

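The orange pack is held level between the fingers, at scene (218,243). The white pack stays in place below it at (222,285).

>>> apply_moves(
  moves=[
    [[0.37,-0.92,0,0.5,1],[0.75,-1.84,0,1.0,1],[1.12,-2.76,0,1.5,1],[1.5,-3.69,0,2.0,1],[1.87,-4.61,0.3,2.4,1],[2.24,-5.53,0.8,2.78,1],[2.24,-5.53,1.5,2.78,1],[2.24,-5.53,2.2,2.78,1],[2.24,-5.53,2.8,2.78,1],[2.24,-5.53,2.8,2.78,1]],
  ],
)

```text
time: 5.72
tool_pos: [0.4443, 0.1153, 0.2497]
ee_rot: [-3.137, -0.005, 2.517]
wrist_force: [-0.5, 0.1, -1.3]
width: 0.0322
finger_force: 29.8
```

>>> apply_moves(
  moves=[
    [[0,0,0,0,1]],
  ],
)

```text
time: 5.85
tool_pos: [0.4461, 0.1156, 0.2536]
ee_rot: [3.141, 0.001, 2.517]
wrist_force: [-0.3, 0.9, -1.7]
width: 0.032
finger_force: 29.8
```

```bash
python3 - <<'E'
from h import *
st()
go(.4454,.1154,.0327,-35.8,'seat orange')
a=snapshot('top');b=snapshot('scene')
I=np.zeros((600,800,3),np.uint8)
p=zoom(a,270,200,60,70,6);q=zoom(b,290,210,60,90,6)
I[:p.shape[0],:p.shape[1]]=p;I[:q.shape[0],400:400+q.shape[1]]=q
out('o2.png',I)
E
```

```text
t 5.85 grasp [0.4461 0.1156 0.0736] rpy [1.7994e+02 5.0000e-02 1.4420e+02] w 0.032 ff 29.8 F [-0.3  0.9 -1.7] j [ 0.13 -0.03  1.8   0.    1.37 -0.82]
seat orange units [ 0.01  -0.012  0.819] turn 0.0 rows>= 1.0
```

View pics/o2.png

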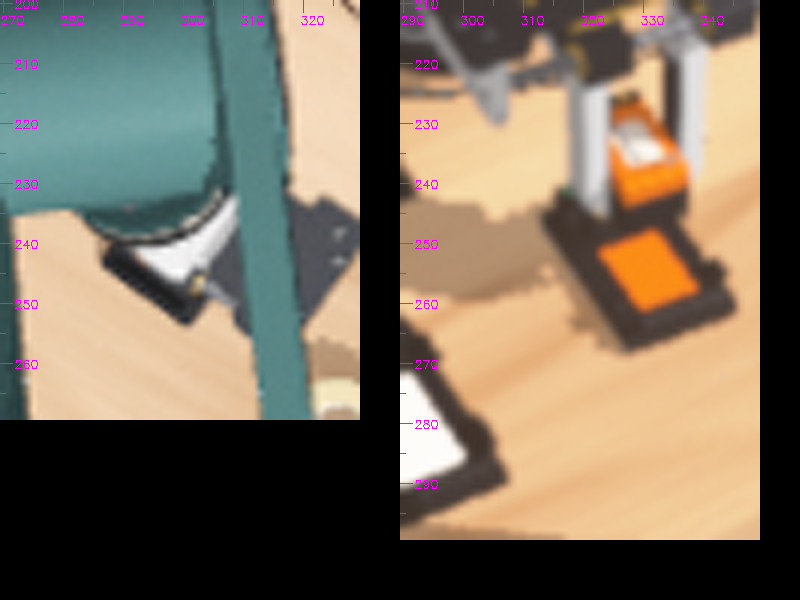

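The pack is held level above the orange charger: pack at scene (327,235), bed at (330,250). Lowering it now.

>>> apply_moves(
  moves=[
    [[0,0,0.25,0,1],[0,0,0.5,0,1],[0,0,0.65,0,1],[0,0,0.75,0,1],[0,0,0.8,0,1],[0,0,0.8,0,1],[0,0,0.8,0,1]],
  ],
)

```text
time: 6.82
tool_pos: [0.4452, 0.116, 0.2131]
ee_rot: [3.142, -0.003, 2.517]
wrist_force: [-4.7, 2.4, 3.7]
width: 0.0319
finger_force: 29.8
```

```bash
python3 - <<'E'
from h import *
st()
b=snapshot('scene');print(proj(b,[[.4454+x*.811+y*.585,.1154-x*.585+y*.811,.01] for x,y in((-.0305,.0185),(-.0305,-.0185))]))
E
```

```text
t 6.83 grasp [0.4452 0.116  0.0331] rpy [ 1.8000e+02 -1.5000e-01  1.4421e+02] w 0.0319 ff 29.8 F [-4.7  2.4  3.7] j [ 0.13  0.01  1.84  0.    1.29 -0.82]
[[327.64294834 261.74956294]
 [340.2107526  257.23843053]]
```

>>> apply_moves(
  moves=[
    [[0,0,0,0,0.4],[0,0,0,0,0.2],[0,0,0,0,0.2],[0,0,0,0,0.2],[0,0,-1.0,0,0.2],[0,0,-2.0,0,0],[0,0,-3.0,0,0],[-0.5,1.0,-3.5,-0.5,0],[-1.0,2.0,-3.5,-1.0,0],[-1.5,3.0,-3.5,-1.5,0]],
  ],
)

```text
time: 8.12
tool_pos: [0.5957, 0.1941, 0.3886]
ee_rot: [3.141, 0.002, 2.781]
wrist_force: [0.2, -0.0, 0.3]
width: 0.0939
finger_force: 0.0
```

```bash
python3 - <<'E'
from h import *
st()
a=snapshot('top');b=snapshot('scene')
I=np.zeros((600,800,3),np.uint8)
p=zoom(a,195,160,45,48,8);q=zoom(b,200,255,47,50,7);r=zoom(b,300,225,50,40,5);r2=zoom(a,275,205,50,45,5)
I[:p.shape[0],:p.shape[1]]=p;I[:q.shape[0],400:400+q.shape[1]]=q
I[390:390+r.shape[0],:r.shape[1]]=r
I[375:375+r2.shape[0],400:400+r2.shape[1]]=r2
out('o3.png',I)
E
```

```text
t 8.12 grasp [0.5957 0.1941 0.2086] rpy [1.7994e+02 1.1000e-01 1.5936e+02] w 0.0939 ff 0.0 F [ 0.2 -0.   0.3] j [ 0.22  0.26  1.2  -0.    1.68 -0.99]
```

View pics/o3.png

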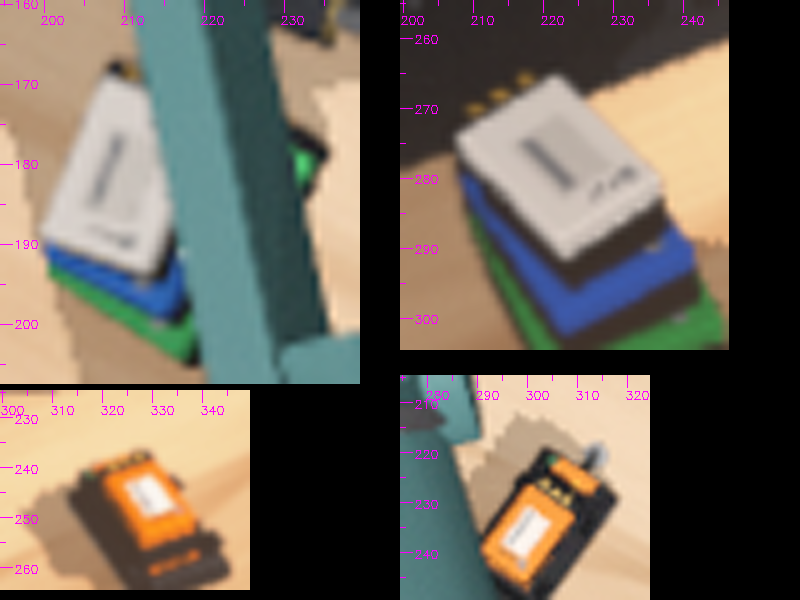

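```bash
cat >> h.py <<'E'
def yaw(p,q): return round(float(np.degrees(np.arctan2(q[1]-p[1],q[0]-p[0]))),1)
E
python3 - <<'E'
from h import *
a=snapshot('top');b=snapshot('scene')
T=ray(a,[[199.8,188.5],[207,169],[208,166.8]],.09);print(T.round(4),yaw(T[0],T[1]),np.linalg.norm(T[1]-T[0]))
S=ray(b,[[236,279.5],[220.5,265],[218,263.5],[206.5,274.5]],.09);print(S.round(4),yaw(S[0],S[1]),np.linalg.norm(S[1]-S[0]),np.linalg.norm(S[3]-S[1]),yaw(S[3],S[1])+90)
print('label',ray(a,[[207,181]],.09),ray(b,[[219.5,278]],.09))
st()
E
```

```text
[[0.5749 0.3992 0.09  ]
 [0.6318 0.3813 0.09  ]
 [0.6383 0.3788 0.09  ]] -17.4 0.05965760981268689
[[0.5579 0.3649 0.09  ]
 [0.6176 0.3457 0.09  ]
 [0.6259 0.3447 0.09  ]
 [0.6284 0.3861 0.09  ]] -17.9 0.0626467191390998 0.04187009729942624 -14.900000000000006
label [[0.59653509 0.37950694 0.09      ]] [[0.59466189 0.37990022 0.09      ]]
t 8.32 grasp [0.5949 0.1936 0.2057] rpy [-1.7987e+02 -1.7000e-01  1.5919e+02] w 0.0939 ff 0.0 F [ 0.7 -0.   0.6] j [ 0.22  0.26  1.21 -0.    1.68 -0.98]
```

The orange pack is seated in its charger at top (301,235). The white pack's top face is unobstructed and its centre computes to (0.600,0.371), yaw -17.5°.

```bash
python3 - <<'E'
from h import *
go(.5998,.3714,.13,-17.5);go(.5998,.3714,.0825,-17.5)
E
```

```text
units [1.168 3.362 1.509] turn -0.331 rows>= 4.0
 units [1.166 3.365 2.459] turn -0.331 rows>= 4.0
```

>>> apply_moves(
  moves=[
    [[0.3,0.85,0,-0.1,0],[0.6,1.7,0,-0.2,0],[0.9,2.6,0.3,-0.33,0],[1.17,3.36,0.8,-0.33,0],[1.17,3.36,1.3,-0.33,0],[1.17,3.36,1.5,-0.33,0],[1.17,3.36,1.5,-0.33,0],[1.17,3.36,1.5,-0.33,0]],
  ],
)

```text
time: 9.32
tool_pos: [0.5994, 0.3704, 0.315]
ee_rot: [3.139, 0.002, 2.835]
wrist_force: [-0.1, 0.7, -0.7]
width: 0.0941
finger_force: 0.0
```

```bash
python3 - <<'E'
from h import *
st();go(.5998,.3714,.0825,-17.5)
E
```

```text
t 9.32 grasp [0.5994 0.3704 0.135 ] rpy [1.7987e+02 1.3000e-01 1.6243e+02] w 0.0941 ff 0.0 F [-0.1  0.7 -0.7] j [ 0.47  0.46  1.09  0.    1.59 -0.79]
 units [0.002 0.019 1.05 ] turn -0.007 rows>= 1.0
```

>>> apply_moves(
  moves=[
    [[0,0.02,0.4,0,0],[0,0.02,0.8,0,0.2],[0,0.02,1.03,0,0.4],[0,0.02,1.03,0,0.4],[0,0.02,1.03,0,1],[0,0.02,1.03,0,1],[0,0.02,1.03,0,1],[0,0.02,1.03,0,1],[0,0.02,1.03,0,1]],
  ],
)

```text
time: 10.45
tool_pos: [0.5998, 0.3719, 0.2622]
ee_rot: [3.141, 0.001, 2.836]
wrist_force: [-0.1, -2.1, 3.0]
width: 0.0413
finger_force: 30.0
```

```bash
python3 - <<'E'
from h import *
st()
E
```

```text
t 10.45 grasp [0.5998 0.3719 0.0822] rpy [1.7997e+02 8.0000e-02 1.6249e+02] w 0.0413 ff 30.0 F [-0.1 -2.1  3. ] j [ 0.47  0.49  1.15 -0.    1.5  -0.79]
```

```bash
python3 - <<'E'
from h import *
go(.4958,.2482,.0722,-33)
E
```

```text
units [ 1.239 -2.985  0.198] turn 1.549 rows>= 3.0
```

>>> apply_moves(
  moves=[
    [[0,0,-0.4,0,1],[0,0,-0.9,0,1],[0,0,-1.2,0,1],[0.3,-0.75,-1.2,0.4,1],[0.6,-1.5,-1.2,0.8,1],[0.9,-2.25,-1.2,1.2,1],[1.24,-2.985,-1.0,1.55,1],[1.24,-2.985,-0.4,1.55,1],[1.24,-2.985,0.2,1.55,1],[1.24,-2.985,0.2,1.55,1]],
  ],
)

```text
time: 11.7
tool_pos: [0.4944, 0.248, 0.2486]
ee_rot: [-3.137, -0.004, 2.566]
wrist_force: [0.1, 0.9, -2.4]
width: 0.0417
finger_force: 30.0
```

>>> apply_moves(
  moves=[
    [[0,0,0,0,1],[0,0,0,0,1]],
  ],
)

```text
time: 11.95
tool_pos: [0.4962, 0.2488, 0.2531]
ee_rot: [3.139, 0.002, 2.566]
wrist_force: [-0.3, -0.1, -1.8]
width: 0.0417
finger_force: 30.0
```

```bash
python3 - <<'E'
from h import *
st();go(.4958,.2482,.0322,-33)
b=snapshot('scene');out('w1.png',zoom(b,255,215,70,90,6))
E
```

```text
t 11.95 grasp [0.4962 0.2488 0.0731] rpy [1.7984e+02 1.1000e-01 1.4701e+02] w 0.0417 ff 30.0 F [-0.3 -0.1 -1.8] j [ 0.36  0.18  1.58  0.    1.38 -0.63]
 units [ 0.002 -0.017  0.819] turn 0.001 rows>= 1.0
```

View pics/w1.png

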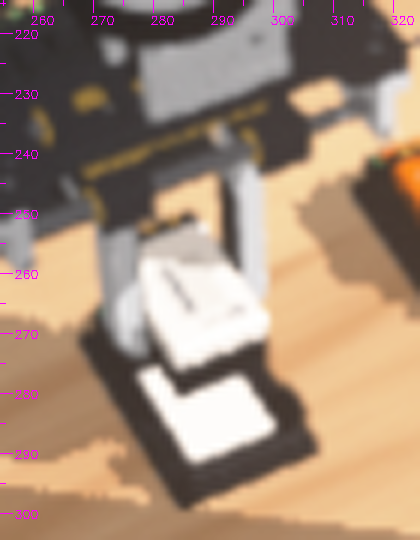

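The white pack is held level over its charger: pack at (283,262), bed at (290,282). Lowering it.

>>> apply_moves(
  moves=[
    [[0,-0.01,0.25,0,1],[0,-0.01,0.5,0,1],[0,-0.01,0.65,0,1],[0,-0.01,0.75,0,1],[0,-0.01,0.8,0,1],[0,-0.01,0.8,0,1],[0,-0.01,0.8,0,1]],
  ],
)

```text
time: 12.88
tool_pos: [0.4953, 0.248, 0.2122]
ee_rot: [3.141, 0.0, 2.566]
wrist_force: [-3.6, -1.3, 5.2]
width: 0.0417
finger_force: 30.0
```

```bash
python3 - <<'E'
from h import *
st()
E
```

```text
t 12.88 grasp [0.4953 0.248  0.0322] rpy [1.7999e+02 1.0000e-02 1.4700e+02] w 0.0417 ff 30.0 F [-3.6 -1.3  5.2] j [ 0.36  0.21  1.62  0.    1.31 -0.63]
```

>>> apply_moves(
  moves=[
    [[0,0,0,0,0.4],[0,0,0,0,0.2],[0,0,0,0,0.2],[0,0,0,0,0.2],[0,0,-0.9,0,0.2],[0,0,-1.8,0,0],[0,0,-2.8,0,0],[0,-1.0,-3.2,0,0],[0,-2.0,-3.2,0,0],[0,-3.0,-3.2,0,0]],
  ],
)

```text
time: 14.12
tool_pos: [0.4127, 0.1212, 0.3717]
ee_rot: [3.141, 0.001, 2.566]
wrist_force: [1.0, -0.2, -0.6]
width: 0.0942
finger_force: 0.0
```

```bash
python3 - <<'E'
from h import *
st()
a=snapshot('top');b=snapshot('scene')
I=np.zeros((600,800,3),np.uint8)
p=zoom(a,195,160,45,48,8);q=zoom(b,200,255,50,60,7);r=zoom(b,265,250,50,50,4);r2=zoom(a,235,190,50,60,4)
I[:p.shape[0],:p.shape[1]]=p;I[:q.shape[0],400:400+q.shape[1]]=q
I[390:390+r.shape[0],:r.shape[1]]=r
I[388:388+r2.shape[0]-30,200:200+r2.shape[1]]=r2[:-30]
out('w2.png',I)
E
```

```text
t 14.12 grasp [0.4127 0.1212 0.1917] rpy [1.7995e+02 8.0000e-02 1.4704e+02] w 0.0942 ff 0.0 F [ 1.  -0.2 -0.6] j [ 0.15 -0.18  1.69 -0.    1.63 -0.84]
```

View pics/w2.png

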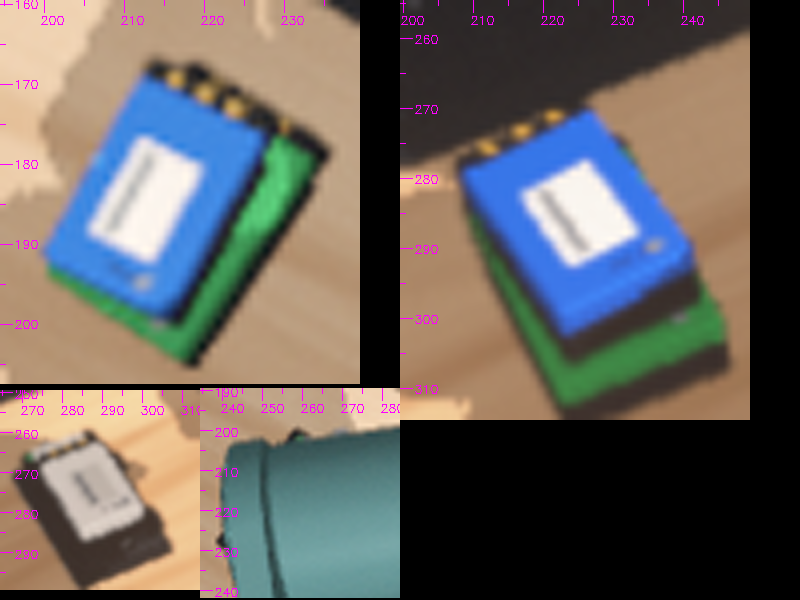

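The white pack sits flat in its charger at scene (285,275). The blue top face is fully visible, with its label at top (212,184) and scene (225,285).

```bash
python3 - <<'E'
from h import *
a=snapshot('top');b=snapshot('scene')
for s,box in((a,(200,168,226,198)),(b,(210,272,240,296))):
    x0,y0,x1,y1=box;h=cv2.cvtColor(s['image'],cv2.COLOR_RGB2HSV)[y0:y1,x0:x1]
    m=cv2.inRange(h,(100,110,60),(125,255,255))
    n,l,stt,ce=cv2.connectedComponentsWithStats(255-m)
    # label: low-saturation comp
    m2=cv2.inRange(h,(0,0,100),(180,90,255));n,l,stt,ce=cv2.connectedComponentsWithStats(m2)
    i=1+np.argmax(stt[1:,4]);m3=np.uint8(l==i)*255;c=max(cv2.findContours(m3,0,2)[0],key=cv2.contourArea)
    r=cv2.minAreaRect(ray(s,c.reshape(-1,2)+[x0,y0],.06)[:,:2].astype(np.float32));print('label',stt[i],np.round(r[0],4),np.round(r[1],4),r[2])
T=ray(a,[[199.5,190.5],[212,168.5],[226.8,176.5]],.06);print(T.round(4),yaw(T[0],T[1]),yaw(T[2],T[1])-90,[np.linalg.norm(T[1]-T[i]) for i in(0,2)])
S=ray(b,[[208,278.5],[226.5,269.8],[241.3,289]],.06);print(S.round(4),yaw(S[2],S[1]),yaw(S[1],S[0])-90,[np.linalg.norm(S[1]-S[i]) for i in(0,2)])
E
```

```text
label [  0   0  14  30 155] [0.5998 0.3924] [0.0388 0.0867] 89.37650299072266
label [  8   6  16  15 147] [0.5894 0.3719] [0.0277 0.0389] 63.789581298828125
[[0.5758 0.4091 0.06  ]
 [0.6415 0.3754 0.06  ]
 [0.6169 0.3304 0.06  ]] -27.2 -28.6 [np.float64(0.07377118545716833), np.float64(0.0512133200310593)]
[[0.638  0.3759 0.06  ]
 [0.6153 0.3313 0.06  ]
 [0.548  0.3635 0.06  ]] -25.6 -26.9 [np.float64(0.05003060050162292), np.float64(0.0746328409276651)]
```

```bash
python3 - <<'E'
from h import *
st();go(.5994,.3675,.1,-27);go(.5994,.3675,.0525,-27)
E
```

```text
t 14.32 grasp [0.4134 0.1219 0.1915] rpy [1.7991e+02 5.0000e-02 1.4692e+02] w 0.0943 ff 0.0 F [0.2 0.  0.2] j [ 0.15 -0.17  1.69  0.    1.63 -0.84]
 units [-0.433  6.143  1.841] turn -0.608 rows>= 6.0
 units [-0.433  6.142  2.791] turn -0.608 rows>= 6.0
```

>>> apply_moves(
  moves=[
    [[-0.07,1.0,0,-0.2,0],[-0.14,2.0,0,-0.4,0],[-0.21,3.0,0,-0.6,0],[-0.3,4.0,0,-0.6,0],[-0.36,5.1,0.3,-0.6,0],[-0.43,6.14,0.8,-0.61,0],[-0.43,6.14,1.4,-0.61,0],[-0.43,6.14,1.84,-0.61,0],[-0.43,6.14,1.84,-0.61,0],[-0.43,6.14,1.84,-0.61,0]],
  ],
)

```text
time: 15.58
tool_pos: [0.5991, 0.3689, 0.2799]
ee_rot: [3.14, 0.001, 2.673]
wrist_force: [0.2, 0.3, -0.1]
width: 0.094
finger_force: 0.0
```

```bash
python3 - <<'E'
from h import *
st();go(.5994,.3675,.0525,-27)
E
```

```text
t 15.57 grasp [0.5991 0.3689 0.0999] rpy [1.7992e+02 4.0000e-02 1.5315e+02] w 0.094 ff 0.0 F [ 0.2  0.3 -0.1] j [ 0.47  0.48  1.13  0.    1.53 -0.63]
 units [-0.017 -0.023  0.948] turn 0.015 rows>= 1.0
```

>>> apply_moves(
  moves=[
    [[0,-0.02,0.4,0,0],[0,-0.02,0.8,0,0],[0,-0.02,0.95,0,0.2],[0,-0.02,0.95,0,0.3],[0,-0.02,0.95,0,1],[0,-0.02,0.95,0,1],[0,-0.02,0.95,0,1],[0,-0.02,0.95,0,1],[0,-0.02,0.95,0,1]],
  ],
)

```text
time: 16.7
tool_pos: [0.5985, 0.3669, 0.2327]
ee_rot: [3.141, 0.001, 2.672]
wrist_force: [-1.1, -2.2, 4.4]
width: 0.0519
finger_force: 30.0
```

```bash
python3 - <<'E'
from h import *
st()
R=lambda r,az:(r*np.cos(np.radians(az)),r*np.sin(np.radians(az)))
go(*R(.4,30),.15,-28,'in');go(*R(.38,-5),.15,-30,'mid');go(.4078,-.3147,.15,-31.8,'blue')
E
```

```text
t 16.7 grasp [0.5985 0.3669 0.0527] rpy [1.7997e+02 5.0000e-02 1.5310e+02] w 0.0519 ff 30.0 F [-1.1 -2.2  4.4] j [ 0.47  0.5   1.19 -0.    1.45 -0.63]
in units [ 2.984 -5.258 -1.952] turn 0.11 rows>= 6.0
mid units [ 0.301 -9.125 -1.951] turn 0.31 rows>= 8.0
blue units [ -2.769 -13.882  -1.951] turn 0.49 rows>= 12.0
```

>>> apply_moves(
  moves=[
    [[0,0,-0.4,0,1],[0,0,-0.9,0,1],[0.3,-0.5,-1.5,0,1],[0.75,-1.3,-1.95,0,1],[1.2,-2.1,-1.95,0,1],[1.65,-2.9,-1.95,0.05,1],[2.1,-3.7,-1.95,0.1,1],[2.5,-4.4,-1.95,0.1,1],[2.8,-5.0,-1.95,0.11,1],[2.98,-5.26,-1.95,0.11,1]],
  ],
)

```text
time: 17.95
tool_pos: [0.345, 0.1992, 0.3295]
ee_rot: [3.141, 0.0, 2.653]
wrist_force: [0.6, 0.1, -3.2]
width: 0.0517
finger_force: 30.0
```

```bash
python3 - <<'E'
from h import *
st()
go(.38,-.05,.15,-30,'mid');go(.4078,-.3147,.15,-31.8,'blue')
E
```

```text
t 17.95 grasp [0.345  0.1992 0.1495] rpy [179.95   0.   151.99] w 0.0517 ff 30.0 F [ 0.6  0.1 -3.2] j [ 0.38 -0.23  1.82  0.    1.55 -0.7 ]
mid units [-2.959 -4.071 -0.013] turn 0.199 rows>= 5.0
blue units [-5.937 -8.483 -0.016] turn 0.379 rows>= 9.0
```

>>> apply_moves(
  moves=[
    [[-0.5,-0.7,0,0,1],[-1.2,-1.65,0,0.1,1],[-1.9,-2.65,0,0.15,1],[-2.6,-3.65,0,0.2,1],[-3.3,-4.65,0,0.25,1],[-4.0,-5.65,0,0.3,1],[-4.7,-6.65,0,0.35,1],[-5.3,-7.55,0,0.38,1],[-5.75,-8.2,0,0.38,1],[-5.94,-8.48,0,0.38,1]],
  ],
)

```text
time: 19.2
tool_pos: [0.4096, -0.3157, 0.3291]
ee_rot: [3.141, -0.0, 2.584]
wrist_force: [0.8, 0.2, -2.8]
width: 0.0518
finger_force: 30.0
```

>>> apply_moves(
  moves=[
    [[0,0,0.6,0,1],[0,0,1.2,0,1],[0,0,1.5,0,1],[0,0,1.5,0,1],[0,0,1.5,0,1]],
  ],
)

```text
time: 19.82
tool_pos: [0.4102, -0.3139, 0.2556]
ee_rot: [-3.141, 0.003, 2.587]
wrist_force: [0.0, -0.5, -2.9]
width: 0.0518
finger_force: 30.0
```

```bash
python3 - <<'E'
from h import *
st()
go(.4078,-.3147,.0327,-31.8,'blue')
a=snapshot('top');b=snapshot('scene')
I=np.zeros((600,800,3),np.uint8)
p=zoom(a,410,205,70,75,7);q=zoom(a,235,190,85,80,4)
I[:p.shape[0],:p.shape[1]]=p[:,:490];I[:320,500:800]=q[:320,:300]
out('b1.png',I)
E
```

```text
t 19.82 grasp [ 0.4102 -0.3139  0.0756] rpy [-1.7998e+02  1.4000e-01  1.4823e+02] w 0.0518 ff 30.0 F [ 0.  -0.5 -2.9] j [-0.76  0.09  1.67  0.    1.38 -1.78]
blue units [ 0.035 -0.038  0.859] turn 0.003 rows>= 1.0
```

View pics/b1.png

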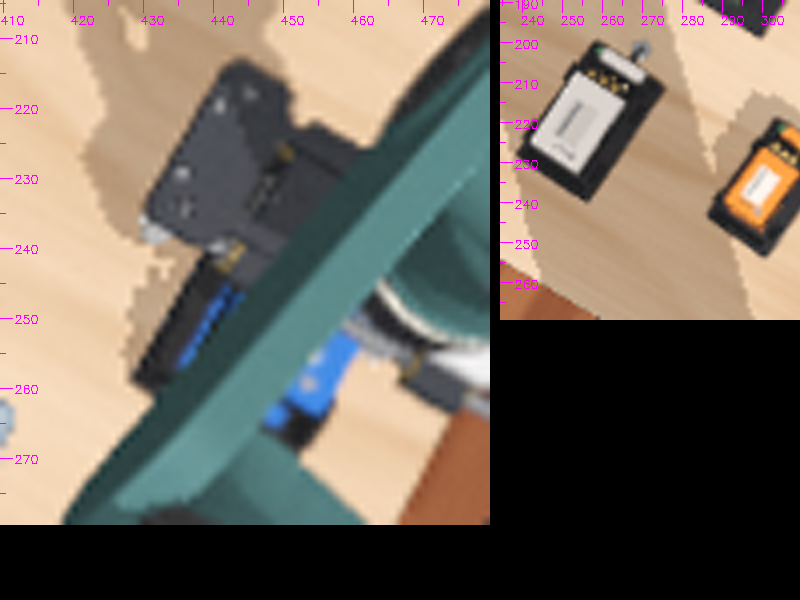

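The white and orange packs are both seated, contacts at the head: top (256,217) and (298,235). The blue pack hangs over its charger at (452,252), mostly hidden by the arm. Lowering it.

>>> apply_moves(
  moves=[
    [[0.04,-0.04,0.25,0,1],[0.04,-0.04,0.5,0,1],[0.04,-0.04,0.65,0,1],[0.04,-0.04,0.75,0,1],[0.04,-0.04,0.82,0,1],[0.04,-0.04,0.85,0,1],[0.04,-0.04,0.85,0,1],[0.04,-0.04,0.85,0,1]],
  ],
)

```text
time: 20.92
tool_pos: [0.4071, -0.3145, 0.2126]
ee_rot: [-3.142, 0.001, 2.587]
wrist_force: [-2.8, 1.9, 5.2]
width: 0.0517
finger_force: 30.0
```

```bash
python3 - <<'E'
from h import *
st()
go(.4078,-.3147,.0327,-31.8,'blue')
E
```

```text
t 20.93 grasp [ 0.4071 -0.3145  0.0326] rpy [-1.7999e+02  4.0000e-02  1.4821e+02] w 0.0517 ff 30.0 F [-2.8  1.9  5.2] j [-0.77  0.13  1.72  0.    1.29 -1.78]
blue units [-0.014  0.005 -0.002] turn 0.001 rows>= 1.0
```

>>> apply_moves(
  moves=[
    [[0,0,0,0,0.3],[0,0,0,0,0.15],[0,0,0,0,0.1],[0,0,0,0,0.1],[0,0,-0.9,0,0.1],[0,0,-1.8,0,0],[0,0,-2.6,0,0],[0,0,-2.8,0,0],[0,0,-2.8,0,0]],
  ],
)

```text
time: 22.05
tool_pos: [0.4069, -0.3145, 0.3512]
ee_rot: [3.141, 0.0, 2.587]
wrist_force: [-0.4, 1.1, -0.8]
width: 0.0941
finger_force: 0.0
```

```bash
python3 - <<'E'
from h import *
st()
go(.345,.1992,.17,-32,'in')
E
```

```text
t 22.05 grasp [ 0.4069 -0.3145  0.1712] rpy [179.99   0.   148.2 ] w 0.0941 ff 0.0 F [-0.4  1.1 -0.8] j [-0.77  0.02  1.54  0.    1.57 -1.78]
in units [6.467 8.079 0.025] turn 0.02 rows>= 9.0
```

>>> apply_moves(
  moves=[
    [[0.5,0.65,0,0,0],[1.2,1.5,0,0,0],[1.95,2.45,0,0,0],[2.7,3.4,0,0,0],[3.45,4.35,0,0,0],[4.2,5.3,0,0,0],[4.95,6.25,0,0,0],[5.65,7.1,0,0,0],[6.2,7.75,0,0,0],[6.47,8.08,0,0,0]],
  ],
)

```text
time: 23.3
tool_pos: [0.3438, 0.2011, 0.3488]
ee_rot: [-3.138, -0.003, 2.59]
wrist_force: [1.0, 0.0, 0.7]
width: 0.0939
finger_force: 0.0
```

```bash
python3 - <<'E'
from h import *
st()
a=snapshot('top');b=snapshot('scene')
I=np.zeros((600,800,3),np.uint8)
p=zoom(a,195,160,45,48,8);q=zoom(b,200,255,55,62,7);r=zoom(a,420,220,60,55,4)
I[:p.shape[0],:p.shape[1]]=p;I[:q.shape[0],400:400+q.shape[1]]=q
I[388:388+212,:r.shape[1]]=r[:212]
out('g1.png',I)
E
```

```text
t 23.3 grasp [0.3438 0.2011 0.1688] rpy [-179.78   -0.19  148.38] w 0.0939 ff 0.0 F [1.  0.  0.7] j [ 0.39 -0.24  1.79  0.    1.6  -0.63]
```

View pics/g1.png

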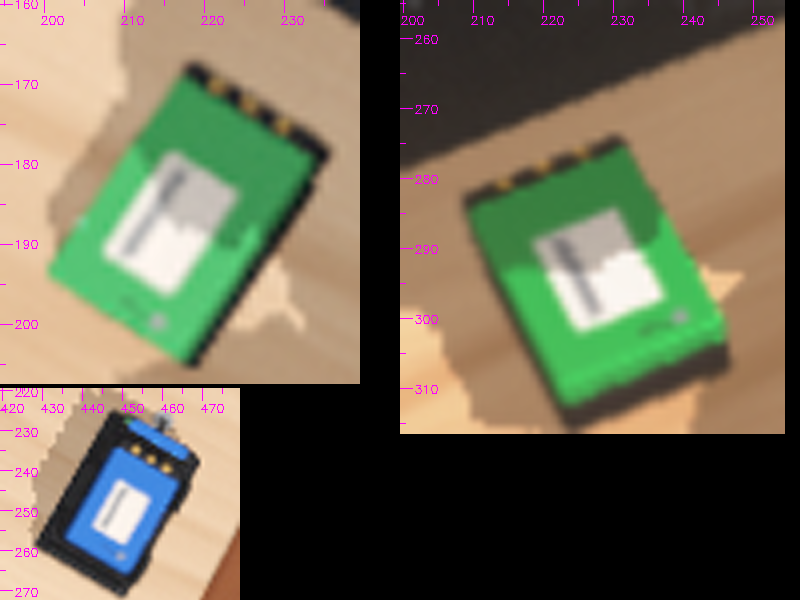

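The blue pack is seated at top (449,250). The green pack is fully visible on the desk.

```bash
python3 - <<'E'
from h import *
a=snapshot('top');b=snapshot('scene')
T=ray(a,[[199.8,193.2],[217,168.8],[232.8,179],[218.3,167],[235.2,177.8]],.03);S=ray(b,[[245.3,299.8],[231.8,276],[209,284.5],[230.3,273.8],[207.8,282.3]],.03)
print(yaw(T[0],T[1]),yaw(T[2],T[1])-90,yaw(T[4],T[3])-90,yaw(S[0],S[1]),yaw(S[1],S[2])-90,yaw(S[3],S[4])-90)
th=np.radians(np.mean([yaw(T[0],T[1]),yaw(T[2],T[1])-90,yaw(T[4],T[3])-90,yaw(S[0],S[1]),yaw(S[1],S[2])-90,yaw(S[3],S[4])-90]))
M=np.array([[np.cos(th),-np.sin(th)],[np.sin(th),np.cos(th)]])
L=np.array([[-49,31],[39,31],[39,-31],[49,31],[49,-31],[-49,-31],[39,-31],[39,31],[49,-31],[49,31]])/1e3
C=np.r_[T,S][:,:2]-L@M.T;print(np.degrees(th),C.round(4),C.mean(0),np.median(C,0));c=C.mean(0)
st();go(*c,.08,np.degrees(th));go(*c,.0225,np.degrees(th))
E
```

```text
-33.1 -32.9 -32.7 -32.0 -33.6 -33.1
-32.9 [[0.5987 0.3644]
 [0.5991 0.3638]
 [0.601  0.3666]
 [0.5963 0.3655]
 [0.5962 0.365 ]
 [0.5957 0.3669]
 [0.5949 0.369 ]
 [0.5945 0.367 ]
 [0.5942 0.3704]
 [0.5931 0.3683]] [0.59636683 0.36669195] [0.5959474  0.36678228]
t 23.5 grasp [0.3446 0.1991 0.1697] rpy [-1.7980e+02 -1.1000e-01  1.4825e+02] w 0.0938 ff 0.0 F [-0.8 -0.1 -0.3] j [ 0.38 -0.24  1.79 -0.    1.6  -0.64]
 units [-2.522  5.506  1.769] turn 0.115 rows>= 6.0
 units [-2.524  5.51   2.919] turn 0.115 rows>= 6.0
```

>>> apply_moves(
  moves=[
    [[-0.4,0.9,0,0,0],[-0.8,1.8,0,0,0],[-1.25,2.75,0,0.1,0],[-1.7,3.7,0,0.12,0],[-2.1,4.6,0.3,0.12,0],[-2.4,5.25,0.8,0.12,0],[-2.52,5.51,1.4,0.12,0],[-2.52,5.51,1.77,0.12,0],[-2.52,5.51,1.77,0.12,0],[-2.52,5.51,1.77,0.12,0]],
  ],
)

```text
time: 24.75
tool_pos: [0.5971, 0.3664, 0.2648]
ee_rot: [3.14, 0.001, 2.565]
wrist_force: [0.5, -0.5, 0.9]
width: 0.0941
finger_force: 0.0
```

```bash
python3 - <<'E'
from h import *
st();go(.5964,.3667,.0225,-32.9)
E
```

```text
t 24.75 grasp [0.5971 0.3664 0.0848] rpy [1.7990e+02 6.0000e-02 1.4696e+02] w 0.0941 ff 0.0 F [ 0.5 -0.5  0.9] j [ 0.47  0.48  1.16 -0.    1.5  -0.52]
 units [ 0.017 -0.005  1.246] turn -0.014 rows>= 1.0
```

>>> apply_moves(
  moves=[
    [[0,0,0.4,0,0],[0,0,0.8,0,0],[0,0,1.1,0,0],[0,0,1.22,0,0],[0,0,1.22,0,0.2],[0,0,1.22,0,1],[0,0,1.22,0,1],[0,0,1.22,0,1],[0,0,1.22,0,1],[0,0,1.22,0,1]],
  ],
)

```text
time: 26.0
tool_pos: [0.597, 0.3665, 0.2028]
ee_rot: [-3.14, 0.0, 2.566]
wrist_force: [-3.6, -3.7, 5.6]
width: 0.0618
finger_force: 30.0
```

```bash
python3 - <<'E'
from h import *
st()
go(.345,.1992,.16,-33,'in')
E
```

```text
t 26.0 grasp [0.597  0.3665 0.0228] rpy [-1.7991e+02  2.0000e-02  1.4699e+02] w 0.0618 ff 30.0 F [-3.6 -3.7  5.6] j [ 0.47  0.52  1.23 -0.    1.39 -0.52]
in units [ 2.403 -5.557 -2.735] turn -0.001 rows>= 6.0
```

>>> apply_moves(
  moves=[
    [[0,0,-0.4,0,1],[0,0,-1.1,0,1],[0.2,-0.5,-1.9,0,1],[0.5,-1.2,-2.5,0,1],[0.85,-2.0,-2.74,0,1],[1.25,-2.9,-2.74,0,1],[1.65,-3.8,-2.74,0,1],[2.0,-4.65,-2.74,0,1],[2.3,-5.3,-2.74,0,1],[2.4,-5.56,-2.74,0,1]],
  ],
)

```text
time: 27.25
tool_pos: [0.3437, 0.1989, 0.3396]
ee_rot: [3.139, 0.001, 2.566]
wrist_force: [0.3, -0.6, -4.0]
width: 0.062
finger_force: 30.0
```

```bash
python3 - <<'E'
from h import *
st()
go(.38,-.06,.16,-33,'mid');go(.40,-.23,.16,-38,'swung');go(.6246,-.3261,.16,-41.5,'green')
E
```

```text
t 27.25 grasp [0.3437 0.1989 0.1596] rpy [1.7985e+02 3.0000e-02 1.4702e+02] w 0.062 ff 30.0 F [ 0.3 -0.6 -4. ] j [ 0.38 -0.24  1.81  0.    1.57 -0.61]
mid units [-3.427 -3.948 -0.017] turn 0.002 rows>= 5.0
swung units [-5.613 -6.583 -0.023] turn 0.502 rows>= 7.0
green units [-10.427  -5.75   -0.018] turn 0.852 rows>= 10.0
```

>>> apply_moves(
  moves=[
    [[-0.4,-0.5,0,0,1],[-1.1,-1.3,0,0,1],[-1.8,-2.1,0,0,1],[-2.5,-2.9,0,0,1],[-3.2,-3.7,0,0.1,1],[-3.9,-4.55,0,0.2,1],[-4.6,-5.4,0,0.3,1],[-5.2,-6.1,0,0.4,1],[-5.61,-6.58,0,0.5,1],[-5.61,-6.58,0,0.5,1]],
  ],
)

```text
time: 28.5
tool_pos: [0.4019, -0.2317, 0.3391]
ee_rot: [3.141, 0.001, 2.475]
wrist_force: [-0.2, 0.7, -4.3]
width: 0.062
finger_force: 30.0
```

```bash
python3 - <<'E'
from h import *
st();go(.6246,-.3261,.16,-41.5,'green');go(.6246,-.3261,.08,-41.5,'green')
E
```

```text
t 28.5 grasp [ 0.4019 -0.2317  0.1591] rpy [1.7997e+02 7.0000e-02 1.4182e+02] w 0.062 ff 30.0 F [-0.2  0.7 -4.3] j [-0.65 -0.08  1.67  0.    1.55 -1.55]
green units [-4.668  1.269 -0.011] turn 0.332 rows>= 4.0
green units [-4.666  1.268  1.589] turn 0.332 rows>= 5.0
```

>>> apply_moves(
  moves=[
    [[-0.6,0.16,0,0,1],[-1.4,0.38,0,0.1,1],[-2.3,0.62,0,0.2,1],[-3.2,0.87,0,0.3,1],[-4.1,1.11,0,0.33,1],[-4.67,1.27,0.3,0.33,1],[-4.67,1.27,0.8,0.33,1],[-4.67,1.27,1.3,0.33,1],[-4.67,1.27,1.55,0.33,1],[-4.67,1.27,1.55,0.33,1]],
  ],
)

```text
time: 29.75
tool_pos: [0.6244, -0.3224, 0.2601]
ee_rot: [3.142, -0.003, 2.422]
wrist_force: [-0.8, -0.3, -4.2]
width: 0.062
finger_force: 30.0
```

>>> apply_moves(
  moves=[
    [[0,0,0,0,1],[0,0,0,0,1]],
  ],
)

```text
time: 30.0
tool_pos: [0.6246, -0.3233, 0.2636]
ee_rot: [3.141, 0.003, 2.421]
wrist_force: [-0.2, -0.8, -4.1]
width: 0.0619
finger_force: 30.0
```

```bash
python3 - <<'E'
from h import *
st();go(.6246,-.3261,.0328,-41.5,'green')
E
```

```text
t 30.0 grasp [ 0.6246 -0.3233  0.0836] rpy [179.96   0.18 138.7 ] w 0.0619 ff 30.0 F [-0.2 -0.8 -4.1] j [-0.56  0.48  1.16  0.    1.5  -1.41]
green units [-0.034 -0.043  1.016] turn 0.02 rows>= 1.0
```

>>> apply_moves(
  moves=[
    [[-0.03,-0.04,0.3,0.02,1],[-0.03,-0.04,0.6,0.02,1],[-0.03,-0.04,0.75,0.02,1],[-0.03,-0.04,0.75,0.02,1]],
  ],
)

```text
time: 30.5
tool_pos: [0.6237, -0.3254, 0.2221]
ee_rot: [-3.141, -0.003, 2.417]
wrist_force: [-0.3, -0.2, -3.2]
width: 0.062
finger_force: 30.0
```

```bash
python3 - <<'E'
from h import *
st();go(.6246,-.3261,.0328,-41.5,'green')
E
```

```text
t 30.5 grasp [ 0.6237 -0.3254  0.0421] rpy [-179.98   -0.19  138.5 ] w 0.062 ff 30.0 F [-0.3 -0.2 -3.2] j [-0.56  0.51  1.2   0.    1.43 -1.41]
green units [-0.024  0.002  0.186] turn -0.0 rows>= 1.0
```

>>> apply_moves(
  moves=[
    [[0,0,0.08,0,1],[0,0,0.15,0,1],[0,0,0.2,0,1],[0,0,0.22,0,1],[0,0,0.22,0,1],[0,0,0.22,0,1]],
  ],
)

```text
time: 31.25
tool_pos: [0.6241, -0.3256, 0.2133]
ee_rot: [3.141, 0.0, 2.417]
wrist_force: [-0.0, -0.4, -4.5]
width: 0.0619
finger_force: 30.0
```

```bash
python3 - <<'E'
from h import *
st();go(.6246,-.3261,.0328,-41.5,'green')
E
```

```text
t 31.25 grasp [ 0.6241 -0.3256  0.0333] rpy [1.7999e+02 2.0000e-02 1.3850e+02] w 0.0619 ff 30.0 F [-0.  -0.4 -4.5] j [-0.56  0.52  1.21  0.    1.41 -1.41]
green units [-0.013 -0.001  0.011] turn 0.0 rows>= 1.0
```

>>> apply_moves(
  moves=[
    [[0,0,0.02,0,1],[0,0,0.02,0,0.15],[0,0,0.02,0,0.1],[0,0,0.02,0,0.1],[0,0,0.02,0,0.1],[0,0,-0.8,0,0.1],[0,0,-1.8,0,0],[0,0,-2.6,0,0],[0.8,0,-2.8,0,0],[1.8,0,-2.8,0,0]],
  ],
)

```text
time: 32.5
tool_pos: [0.5564, -0.2659, 0.3549]
ee_rot: [3.141, 0.004, 2.417]
wrist_force: [-0.5, -0.6, 0.4]
width: 0.0941
finger_force: 0.0
```

>>> apply_moves(
  moves=[
    [[1.0,-0.5,0,0,0],[2.0,-1.5,0,0,0],[3.0,-2.5,0,0,0],[3.0,-3.0,0,0,0],[3.0,-3.0,0,0,0],[3.0,-3.0,0,0,0]],
  ],
)

```text
time: 33.25
tool_pos: [0.3453, -0.2789, 0.3535]
ee_rot: [3.141, 0.001, 2.417]
wrist_force: [-0.3, -0.4, -0.6]
width: 0.094
finger_force: 0.0
```

```bash
python3 - <<'E'
from h import *
st()
a=snapshot('top');b=snapshot('scene')
I=np.zeros((600,800,3),np.uint8)
p=zoom(a,415,145,70,70,6);q=zoom(a,235,190,90,75,4);r=zoom(b,315,125,55,50,5);m=zoom(a,415,215,70,58,3)
I[:p.shape[0],:p.shape[1]]=p;I[:q.shape[0],430:430+q.shape[1]]=q
I[310:310+r.shape[0],430:430+r.shape[1]]=r;I[422:422+174,:m.shape[1]]=m
out('end.png',I)
E
```

```text
t 33.25 grasp [ 0.3453 -0.2789  0.1735] rpy [1.7996e+02 5.0000e-02 1.3849e+02] w 0.094 ff 0.0 F [-0.3 -0.4 -0.6] j [-0.81 -0.14  1.69  0.    1.59 -1.65]
```

View pics/end.png

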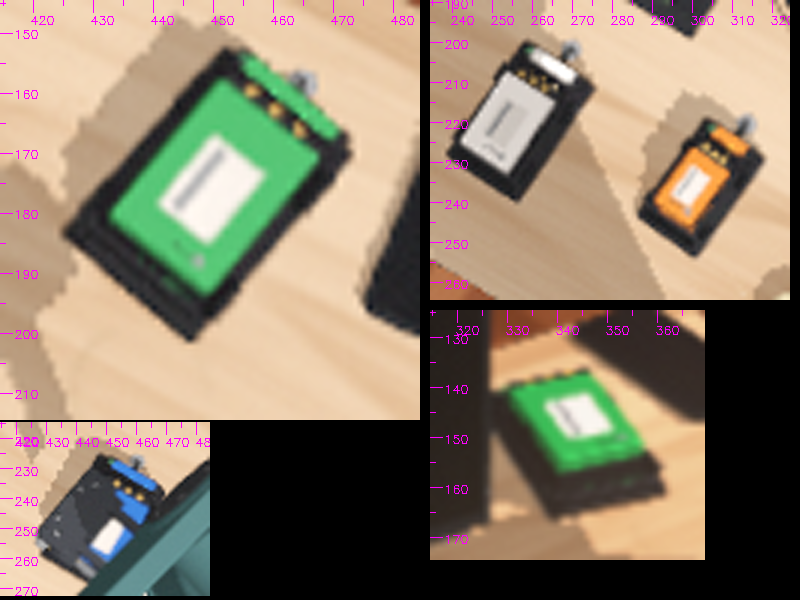

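The final picture shows all four packs lying in their chargers, contacts at the heads: green (450,178), white (253,219), orange (298,235) and blue (449,250). The hand is clear of them, so I'm handing the job in.

```bash
python3 -c "
from h import *
print(ticket.close_job())"
```

```text
the job is handed in; nothing more can be done
None
```

All four packs were moved, top of the pile down, into their matching chargers with contact ends at the ledges; they look flat and fully seated in the last pictures, the gripper was open and clear, and I handed the job in at about 33 s (no verdict returned).

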